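# Release the ratchet and close the plate clamp

### The arm

A 6-joint arm with a two-finger parallel gripper is mounted at the origin on the work surface. World frame = base frame: x ahead of the robot, y to its left, z up, the work surface at z = 0. Lengths are in m, angles in degrees, forces in N, time in s.
With the tool pointing down it reaches from about 0.3 to 0.75 m from the base axis. Payload 8.5 kg.
Tool frame: the origin (TCP) lies on the centre line of the jaws, within the pads' length; the fingertips stand 22 mm ahead of it and the grasp point (between the pads) lies 3 mm ahead of it (env.tip_reach is the distance from the TCP to the fingertips, in m); y points along the fingers, z is the direction in which the jaws open and shut, and the axes are right-handed (so a half turn about y gives the same grasp; the last joint's range is limited). The gripper opens to 85 mm and grips with 20 to 120 N. Pads are 22 mm wide; open, the fingers measure 114 mm over their backs; the gripper's body (76 mm by 85 mm) begins 54 mm behind the grasp point. The pads swing forward as they close: fully open they stand 13 mm farther back than shut.
Start: joints at [-85.617, 21.807, 74.336, -0, 83.858, -12.336], TCP at [0.158, -0.527, 0.253] pointing down, gripper open.
Joint ranges: [-178.18, 178.18], [-50.72, 133.34], [12.68, 142.11], [-81.47, 261.47], [9.98, 163.14], [-165.26, 165.26]. Speed limits (degrees/s): [136.94, 136.94, 180, 180, 180, 180].

### API

Orientations are given as a 3x3 rotation matrix whose columns are the frame's x, y, z axes.
In Python, from rig import env, get_image gives the robot as it stands. The module is installed in compiled form; this text tells all that it offers.
- The arm moves only by the tool carry_out, never from a script. Its argument "targets" is a list that holds one entry, the list of rows, each a list of 7 numbers: the closure, from 0 (fully open) to 1 (shut), then the shift along the world's x, y, z in mm, then the turn, a rotation vector about the world's x, y, z in degrees. In form: [[[claw, dx, dy, dz, ax, ay, az], ...]]. A call has 1 to 20 rows; each row is the pose to reach, as a shift and turn from the pose commanded when the call began; what a row does not reach only later rows make up. A row lasts 1/12 s, in which the tool goes at most 41.7 mm and 7.16 degrees, less where a joint would pass 70% of its speed; a pose out of reach is approached as far as the arm can. A call with a gripper value outside its range is refused whole. The fingers move at their own pace and stop on an object; "squeeze" is the grip in N (left out, the last holds). Time passes only in rows, so rows that repeat a pose let the fingers close. It gives the time, the measured TCP pose, the force and the opening at its end, in the units of the state.
- env.observe(): the state, without advancing time (a new reading comes with each control period).
- get_image(name): name is "scene" or "side" or "wrist"; returns a dict with "img" (420x560x3 uint8, red, green, blue), "fx", "fy", "cx", "cy" (pixels), "k1" (the pictures are not rectified: a ray, as slopes to the right and down, at radius r is drawn at 1 + k1 r^2 times it, then the intrinsics apply), "rvec" (rotation vector, rad) and "tvec" (3), from world to camera coordinates, as OpenCV has them. Camera axes: x right, y down, z forward; pixel columns grow to the right and rows downward; lengths in m; the calibration is good to about 2 mm. A picture is of the moment at which its call begins. There is no depth.
- env.close_job(): hands the job in, once; it reports no verdict.
The state is a dict: "time_s": time; "q": joint angles; "qvel": joint speeds; "joint_efforts": joint torques, N m; "position": TCP position; "tool_rot": TCP orientation; "ft_force": force on the tool from outside, world axes, zero at the start; "wrist_torque": the same for the moment, N m; "grip_width": finger opening in m.
Only numpy, scipy, OpenCV 4.12 (cv2) and the standard library are available. Lean on these libraries where they do the work, as an engineer would, in place of code of your own. Each camera call takes 0.05 s, during which the arm holds its last target.

### The job

The sample plate in the bench clamp has to be clamped shut, but the clamp's arm is held up by its ratchet. With the fingertips, press the pawl's thumb tab down until the pawl is fully free of the teeth (it stays there by itself; leave it so), then push the raised arm all the way down by its crossbar so that its pad lies flat on the plate. Do not pinch or lift anything, leave the plate in its nest and the things around the clamp where they stand, and finish with the hand clear.

Things in the scene. Friction and masses are not known exactly. Their poses are not given: they have to be found in the camera images.
- clamp: White bench clamp fixed to the table; base 300 (x) x 160 (y) x 16 high, origin at the centre of its underside, z up. The plate's nest is around x = -50. The arm's hinge axis runs along y at x = +50; the arm reaches from it towards -x. On the arm's side at y = -34 is a dark toothed wheel, radius 76, on the hinge axis. Tallest fixed part: a post 134 high at x = 100, y = -60.
- clamp_hinge (a point): point on the arm's hinge axis, mid-width of the arm, 68 above the table; axes not needed (they turn with the arm)
- bar_mid (a point): centre of the black round crossbar at the free end of the arm: diameter 22, 90 long along the clamp's y, 190 from clamp_hinge, about which it swings in an arc. Its centre is about 198 above the table at the start and 68 when the arm is fully down. The flat steel arm is 22 wide, 14 thick.
- clamp_arm (a joint): angle of the arm in rad: 0 = fully down (level, pad flat on the plate, hard stop), grows as it rises; starts at 0.715 to 0.785. With the pawl engaged it can sink at most about 0.1 before a tooth stops it. With the pawl free, 2 to 5 N down on the crossbar moves it against hinge friction; it stays where it is left.
- pawl_tab (a point): middle of the upper face of the pawl's thumb tab: flat steel plate 30 x 30 x 5 at clamp x = +142, y = -45, about 147 above the table while engaged. The pawl is a steel rocker beside the toothed wheel; its pivot axis (along y) is 42 nearer the arm and 17 lower than this point. Pressed down, the tab sinks about 17, its outer end tilting down.
- pawl (a joint): rocking angle of the pawl in rad: 0 = engaged (its pin lies between two teeth), grows as the tab is pressed down; clear of the teeth from 0.25, hard stop at 0.40 (fully pressed). It takes about 3 to 4 N on the tab and stays where it is left (stiff pivot, no return spring).
- plate: loose sample plate with grey cap mat, 85.5 (clamp x) x 128 (clamp y) x 22 high, in the nest under the arm's pad, origin at the centre of its underside; must stay there
- vial_a: 20 ml amber glass vial with white cap, diameter 27, height 58, standing near the clamp (bystander; origin as placed on the table)
- vial_b: a second such vial, diameter 27, height 58, standing near the clamp (bystander; origin as placed on the table)
- beaker: glass beaker, diameter 68, height 85, standing near the clamp (bystander; origin as placed on the table)
- driver: screwdriver 150 long, lying near the clamp (bystander; origin as placed on the table)
- solvent: glass bottle, diameter 86, height 160, off to the left (bystander; origin as placed on the table)
- spare_plate: bare white sample plate 85 x 128 x 22 high, lying on the table off to the right (bystander; origin as placed on the table)
Things that resemble listed ones, but are neither listed nor needed, are in the scene too. What is shaped like the plate but blue, green or turquoise is not meant.

How it is judged (in metres and radians):
On the way, in this order (a step that is already met when the one before it is completed fails the run):
1. the pawl is pressed free of the teeth while the arm is still up where it stood (value of joint pawl above 0.28 rad and distance of bar_mid from where it was at the start of the episode below 0.03 m), for 0.2 s.
2. the arm is pushed all the way down (value of joint clamp_arm below 0.035 rad), for 0.2 s.
At the end, for the whole second after the job is handed in: The arm is within 0.035 rad of fully down (pad within about 4 mm of flat on the plate) and still; the pawl is still free (above 0.2 rad); the plate is within 6 mm of where it lay, not raised more than 3 mm; no bystander has moved 30 mm or more (value of joint clamp_arm below 0.035 rad and velocity of joint clamp_arm between -0.02 and 0.02 rad/s and value of joint pawl above 0.2 rad and z of plate in the frame of clamp below 0.019 m and distance of plate from where it was at the start of the episode below 0.006 m and distance of each of vial_a, vial_b, beaker, driver, solvent, spare_plate from where it was at the start of the episode below 0.03 m); the robot touches nothing.
It fails at once if the arm is lifted above where the ratchet held it (value of joint clamp_arm above 0.87 rad).
It fails at once if the plate is lifted or dragged from its nest (distance of plate from where it was at the start of the episode above 0.01 m or z of plate in the frame of clamp above 0.022 m).
It fails at once if a bystander is shoved, lifted or knocked over (distance of any of vial_a, vial_b, beaker, driver, solvent, spare_plate from where it was at the start of the episode above 0.03 m or angle between any of vial_a, vial_b, beaker, solvent's own z axis and vertical above 0.6 rad).
It also fails if it takes over 43 s, if anything falls off the work surface, if the arm or the gripper's body presses on something with over 40 N, if the wrist force passes 120 N, or if a joint passes its speed limit or range.

## Working session

There is one attempt and no reset: what is moved stays moved. The work goes in short steps, Python scripts to look and compute and a tool call to move; the robot and the scene stay as the last step left them, time stands still between calls to the robot, and variables do not carry over. Pictures are saved under pics/ and viewed, and the job is handed in when it is done.

Besides the shell and the picture viewer there is one more tool, called as name(argument=value, ...), one argument or row to a line, values as JSON. carry_out: Moves the arm, as the interface text tells. Its arguments: {"type":"object","properties":{"targets":{"type":"array"},"squeeze":{"type":"number"}},"required":["targets"]}

```bash
mkdir -p pics; cat > h.py <<'E'
import numpy as np, cv2
from rig import env, get_image
def K(d): return np.array([[d["fx"],0,d["cx"]],[0,d["fy"],d["cy"]],[0,0,1.]])
def ray(d,u,v):
    p=cv2.undistortPoints(np.array([[[u,v]]],float),K(d),np.array([d["k1"],0,0,0.]))[0,0]
    R=cv2.Rodrigues(np.array(d["rvec"],float))[0];t=np.array(d["tvec"],float).ravel()
    return -R.T@t, R.T@np.array([p[0],p[1],1.])
def atz(d,u,v,z):
    c,r=ray(d,u,v); return c+r*(z-c[2])/r[2]
def proj(d,P):
    return cv2.projectPoints(np.array(P,float).reshape(-1,1,3),np.array(d["rvec"],float),np.array(d["tvec"],float),K(d),np.array([d["k1"],0,0,0.]))[0][:,0]
E
python3 - <<'E'
from h import *
import pickle
o=env.observe();print({k:np.round(v,3) for k,v in o.items()},env.tip_reach)
D={}
for n in("scene","side","wrist"):
    d=get_image(n);D[n]=d
    cv2.imwrite(f"pics/{n}0.png",cv2.resize(d["img"][:,:,::-1],(800,600)))
    print(n,ray(d,280,210))
pickle.dump(D,open("D0.pkl","wb"))
E
```

```text
{'time_s': np.float64(0.0), 'q': array([-8.5618e+01,  2.1843e+01,  7.4384e+01,  1.0000e-03,  8.3859e+01,
       -1.2336e+01]), 'qvel': array([-0.12 , -0.099,  0.063,  0.028, -0.02 ,  0.004]), 'joint_efforts': array([ 1.0000e-03, -4.4846e+01, -2.3127e+01, -0.0000e+00,  5.0000e-03,
       -0.0000e+00]), 'position': array([ 0.158, -0.526,  0.253]), 'tool_rot': array([[-0.958, -0.   ,  0.288],
       [-0.288,  0.002, -0.958],
       [-0.   , -1.   , -0.001]]), 'ft_force': array([0.59 , 0.218, 0.124]), 'wrist_torque': array([-0.027,  0.017,  0.028]), 'grip_width': np.float64(0.085)} 0.022
scene (array([1.38072877, 0.1826033 , 0.7361284 ]), array([-0.81023851, -0.13424191, -0.57083352]))
side (array([-0.12124634,  0.64049526,  1.02484574]), array([ 0.48454057, -0.47713476, -0.73329483]))
wrist (array([ 0.22026026, -0.50716475,  0.37294174]), array([-0.26141279, -0.07042516, -0.96275976]))
```

View pics/scene0.png

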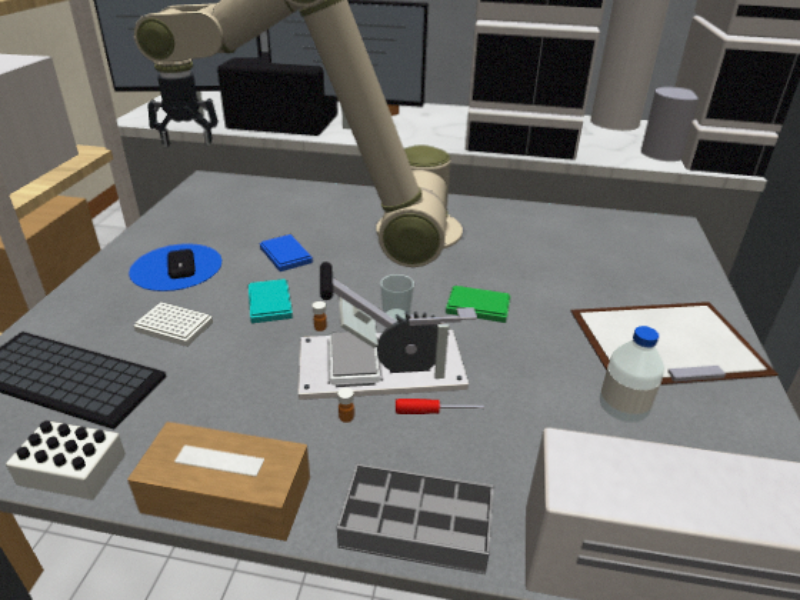

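View pics/side0.png

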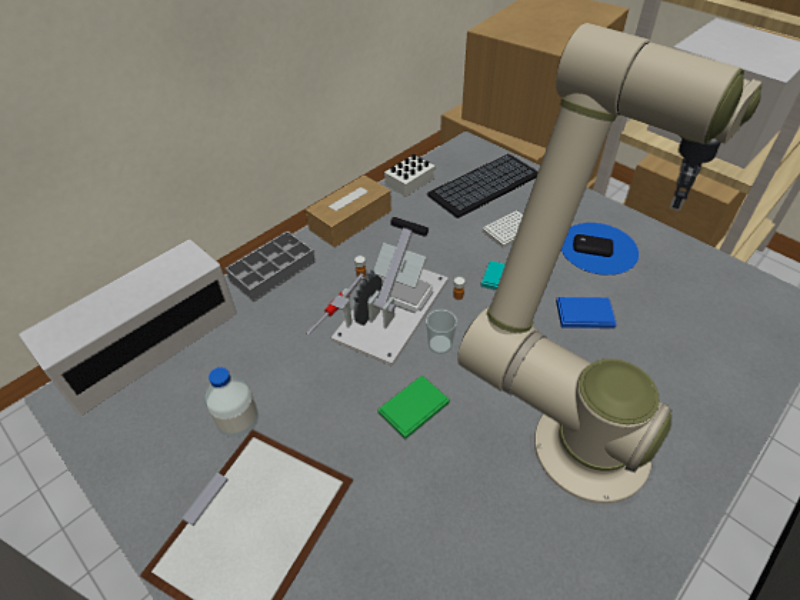

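View pics/wrist0.png

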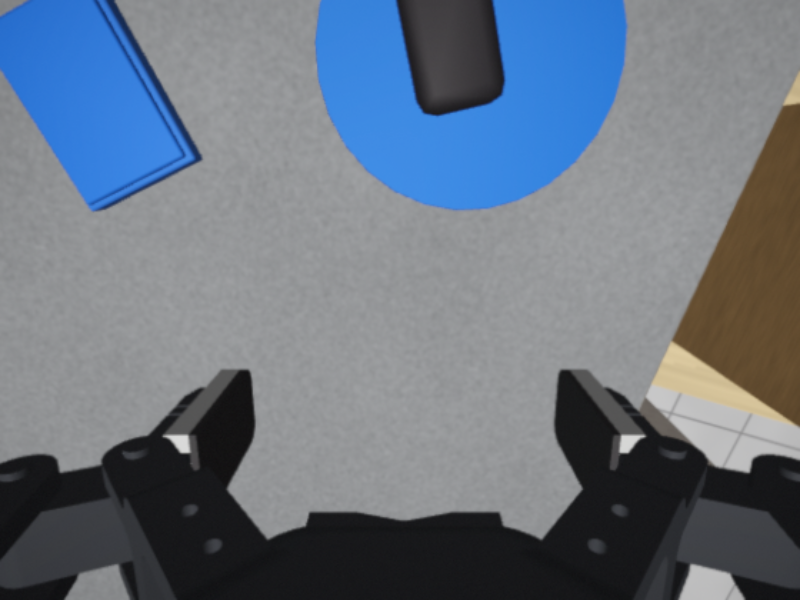

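```bash
python3 - <<'E'
import pickle,cv2
D=pickle.load(open("D0.pkl","rb"))
a=D["scene"]["img"][170:300,200:350,::-1];cv2.imwrite("pics/c1.png",cv2.resize(a,(750,650)[:2] if 0 else (690,598),interpolation=cv2.INTER_CUBIC))
a=D["side"]["img"][145:257,210:335,::-1];cv2.imwrite("pics/c2.png",cv2.resize(a,(625,560),interpolation=cv2.INTER_CUBIC))
E
```

```text
(no output)
```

View pics/c1.png

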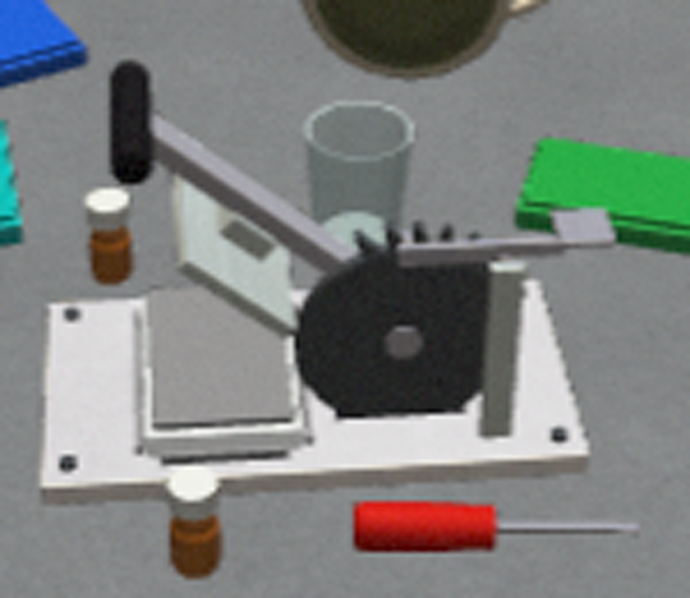

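View pics/c2.png

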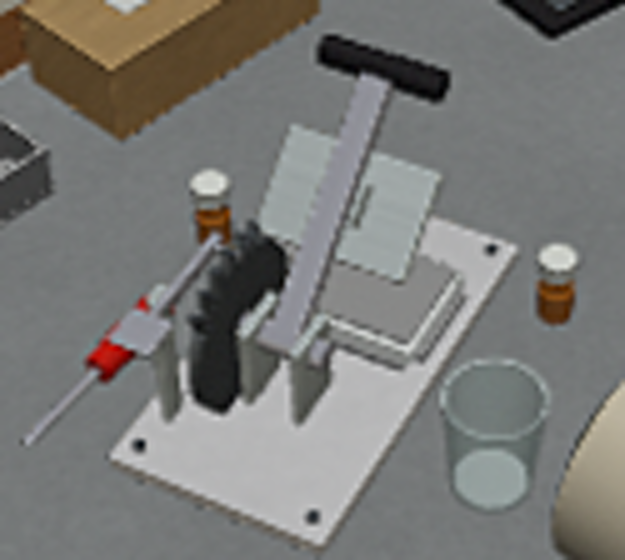

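```bash
cat > fit.py <<'E'
from h import *
import pickle
from scipy.optimize import least_squares
D=pickle.load(open("D0.pkl","rb"))
S=lambda u,v:(200+(u+.5)/4.6-.5,170+(v+.5)/4.6-.5)
T=lambda u,v:(210+(u+.5)/5-.5,145+(v+.5)/5-.5)
obs=[("scene",S(42,487),(-.15,-.08,.016)),("scene",S(588,455),(.15,-.08,.016)),("scene",S(537,283),(.15,.08,.016)),("scene",S(50,300),(-.15,.08,.016)),
("side",T(518,246),(-.15,.08,.016)),("side",T(322,545),(.15,.08,.016)),("side",T(112,457),(.15,-.08,.016)),
("scene",S(583,227),(.142,-.045,.147)),("side",T(140,332),(.142,-.045,.147)),("scene",S(131,122),"bar"),("side",T(384,68),"bar")]
def W(p,q):
    x,y,a=p[:3];c,s=np.cos(a),np.sin(a);q=np.atleast_2d(q)
    return np.c_[x+c*q[:,0]-s*q[:,1],y+s*q[:,0]+c*q[:,1],q[:,2]]
def bar(t): return (.05-.19*np.cos(t),0,.068+.19*np.sin(t))
def f(p):
    return np.concatenate([proj(D[n],W(p,bar(p[3]) if q=="bar" else q))[0]-uv for n,uv,q in obs])
if __name__=="__main__":
    r=least_squares(f,[.6,0,1.57,.75]);p=r.x
    print(p[:2],np.degrees(p[2]),p[3]);print(r.fun.reshape(-1,2).round(1).tolist())
    np.save("p.npy",p)
    for n,q in dict(tab=(.142,-.045,.147),bar=bar(p[3]),bar0=bar(0),hinge=(.05,0,.068),post=(.1,-.06,.134),nest=(-.05,0,0)).items(): print(n,W(p,q).round(4))
E
python3 fit.py
python3 - <<'E'
from h import *
import pickle
D=pickle.load(open("D0.pkl","rb"))
def tri(us,ut):
    (c,r),(e,s)=ray(D["scene"],*us),ray(D["side"],*ut)
    A=np.c_[r,-s];x=np.linalg.lstsq(A,e-c,rcond=None)[0]; P,Q=c+r*x[0],e+s*x[1];print(((P+Q)/2).round(4),np.linalg.norm(P-Q))
from fit import S,T
tri(S(583,227),T(140,332));tri(S(131,122),T(384,68))
E
```

```text
[0.54994393 0.01089466] 106.51105444626359 0.7149598500039229
[[-0.8, -0.7], [0.7, -0.8], [0.3, -2.0], [-0.6, -0.3], [-0.4, -0.3], [-0.7, -0.4], [-1.4, -0.6], [0.3, -1.4], [-0.6, -0.7], [-0.7, -0.4], [-0.8, 0.1]]
tab [[0.5527 0.1598 0.147 ]]
bar [[ 0.5765 -0.0787  0.1926]]
bar0 [[ 0.5897 -0.1233  0.068 ]]
hinge [[0.5357 0.0588 0.068 ]]
post [[0.579  0.1238 0.134 ]]
nest [[ 0.5642 -0.037   0.    ]]
[0.5524 0.159  0.1429] 0.0011671166270675111
[ 0.5751 -0.079   0.1919] 0.0038798011211965103
```

carry_out(
  targets=[
    [[1,35,27,40,0,0,0],[1,67,54,40,0,0,0],[1,100,81,40,0,0,0],[1,132,108,40,0,0,0],[1,164,135,40,0,0,0],[1,196,162,40,0,0,0],[1,228,189,40,0,0,0],[1,260,216,40,0,0,0],[1,290,250,40,0,0,0],[1,298,288,40,0,0,0],[1,306,328,40,0,0,0],[1,315,368,40,0,0,0],[1,323,408,40,0,0,0],[1,332,448,40,0,0,0],[1,340,488,40,0,0,0],[1,349,528,40,0,0,0],[1,358,568,40,0,0,0],[1,366,608,40,0,0,0],[1,375,645,40,0,0,0],[1,383,675,40,0,0,0]],
  ],
)

```text
time_s: 1.82
position: [0.541, 0.151, 0.2932]
tool_rot: [[-0.957, -0.0, 0.289], [-0.289, 0.0, -0.957], [0.0, -1.0, -0.0]]
ft_force: [1.0, -0.8, -0.4]
grip_width: -0.0001
```

carry_out(
  targets=[
    [[1,10,18,-30,0,0,0],[1,10,18,-60,0,0,0],[1,10,18,-80,0,0,0],[1,10,18,-93,0,0,0],[1,10,18,-93,0,0,0],[1,10,18,-93,0,0,0]],
  ],
)

```text
time_s: 2.32
position: [0.5512, 0.1662, 0.2002]
tool_rot: [[-0.958, -0.001, 0.288], [-0.288, -0.0, -0.958], [0.001, -1.0, -0.0]]
ft_force: [0.6, -0.1, 0.7]
grip_width: 0.0
```

```bash
cat > look.py <<'E'
from h import *
import pickle,sys
tag=sys.argv[1];D={}
for n in("scene","side"): D[n]=get_image(n)
pickle.dump(D,open(f"D{tag}.pkl","wb"))
a=D["scene"]["img"][140:300,190:360,::-1];b=D["side"]["img"][125:257,200:340,::-1]
o=np.hstack([cv2.resize(x,(400,int(400*x.shape[0]/x.shape[1])),interpolation=cv2.INTER_CUBIC)[:370] for x in(a,b)])
cv2.imwrite(f"pics/l{tag}.png",o)
s=env.observe();print(s["time_s"],s["position"].round(4),s["ft_force"].round(1),s["tool_rot"].round(3).tolist())
E
python3 look.py 1
```

```text
2.4167 [0.5517 0.1662 0.2015] [ 0.7 -0.3  0.5] [[-0.958, 0.002, 0.288], [-0.288, 0.0, -0.958], [-0.002, -1.0, 0.0]]
```

View pics/l1.png

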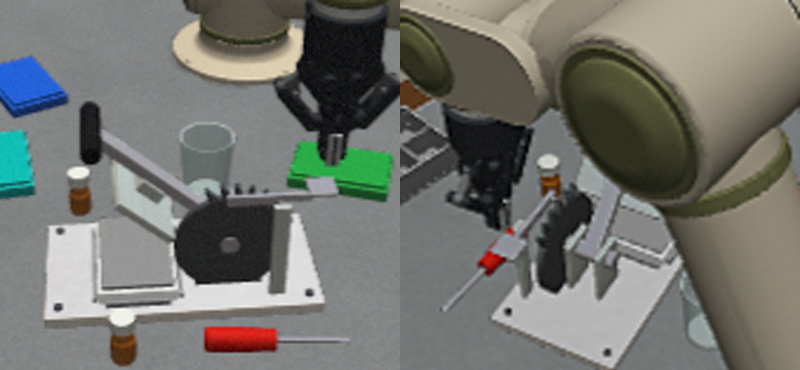

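carry_out(
  targets=[
    [[1,0,0,-12,0,0,0],[1,0,0,-22,0,0,0],[1,0,0,-28,0,0,0],[1,0,0,-32,0,0,0],[1,0,0,-35,0,0,0],[1,0,0,-38,0,0,0],[1,0,0,-40,0,0,0]],
  ],
)

```text
time_s: 3.0
position: [0.5513, 0.1667, 0.1606]
tool_rot: [[-0.958, 0.001, 0.288], [-0.288, 0.001, -0.958], [-0.001, -1.0, -0.001]]
ft_force: [-0.7, 3.7, 4.2]
grip_width: -0.0002
```

```bash
python3 look.py 2
```

```text
3.1 [0.5513 0.1665 0.1604] [-0.5  2.4  2.2] [[-0.958, 0.001, 0.288], [-0.288, 0.0, -0.958], [-0.001, -1.0, -0.0]]
```

View pics/l2.png

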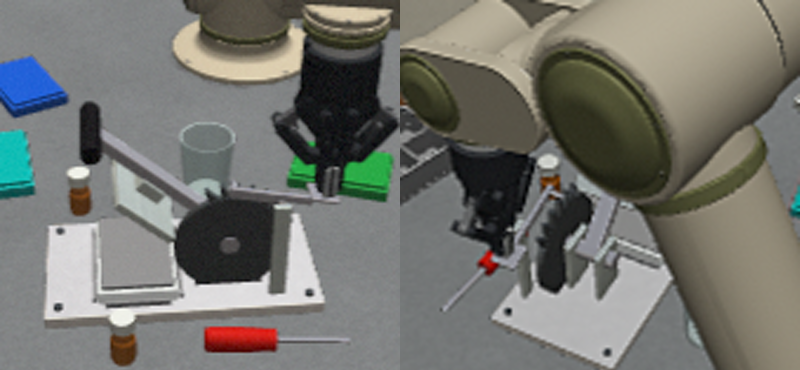

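carry_out(
  targets=[
    [[1,0,0,-2,0,0,0],[1,0,0,-4,0,0,0],[1,0,0,-5,0,0,0],[1,0,0,-6,0,0,0]],
  ],
)

```text
time_s: 3.43
position: [0.5513, 0.1664, 0.1542]
tool_rot: [[-0.958, 0.0, 0.288], [-0.288, 0.0, -0.958], [-0.0, -1.0, -0.0]]
ft_force: [-1.6, 4.8, 2.3]
grip_width: 0.0002
```

carry_out(
  targets=[
    [[1,0,0,-1,0,0,0],[1,0,0,-2,0,0,0],[1,0,0,-2,0,0,0]],
  ],
)

```text
time_s: 3.68
position: [0.5513, 0.1664, 0.1526]
tool_rot: [[-0.958, 0.0, 0.288], [-0.288, 0.0, -0.958], [-0.001, -1.0, -0.0]]
ft_force: [-2.2, 4.6, 4.3]
grip_width: 0.0003
```

```bash
python3 look.py 3
```

```text
3.7833 [0.5513 0.1664 0.1526] [-0.8  6.3  5.8] [[-0.958, 0.0, 0.288], [-0.288, 0.0, -0.958], [-0.001, -1.0, -0.0]]
```

View pics/l3.png

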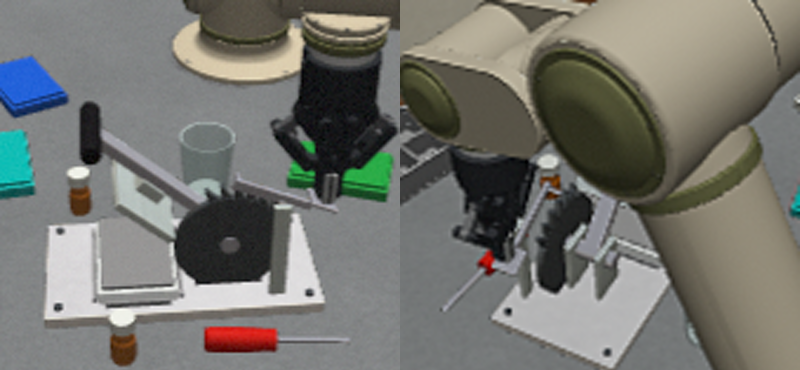

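carry_out(
  targets=[
    [[1,0,0,-1,0,0,0],[1,0,0,-2,0,0,0],[1,0,0,-2,0,0,0]],
  ],
)

```text
time_s: 4.03
position: [0.5515, 0.1665, 0.152]
tool_rot: [[-0.958, 0.002, 0.288], [-0.288, 0.0, -0.958], [-0.002, -1.0, 0.0]]
ft_force: [-4.7, 5.4, 14.9]
grip_width: -0.0001
```

carry_out(
  targets=[
    [[1,0,0,-1,0,0,0],[1,0,0,-2,0,0,0],[1,0,0,-2,0,0,0]],
  ],
)

```text
time_s: 4.28
position: [0.5516, 0.1665, 0.1514]
tool_rot: [[-0.958, 0.004, 0.288], [-0.288, 0.0, -0.958], [-0.004, -1.0, 0.001]]
ft_force: [-8.3, 3.8, 25.1]
grip_width: 0.0
```

```bash
python3 look.py 4
```

```text
4.3833 [0.5516 0.1665 0.1514] [-8.2  5.  24.9] [[-0.958, 0.004, 0.288], [-0.288, 0.0, -0.958], [-0.004, -1.0, 0.001]]
```

View pics/l4.png

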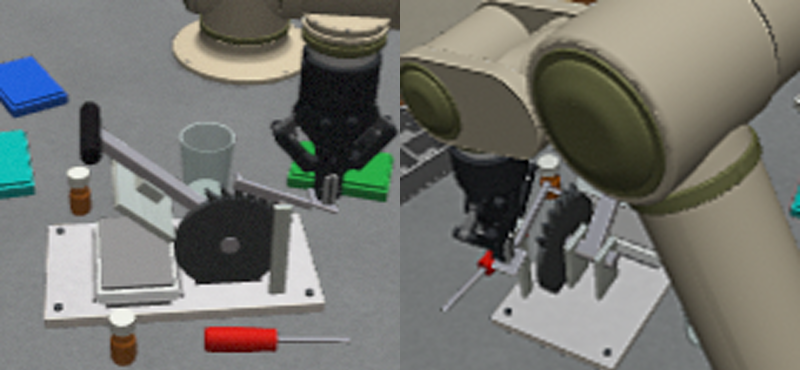

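carry_out(
  targets=[
    [[1,0,0,10,0,0,0],[1,0,0,30,0,0,0],[1,0,0,65,0,0,0],[1,0,0,100,0,0,0],[1,0,0,135,0,0,0],[1,3,-30,150,0,0,0],[1,7,-70,150,0,0,0],[1,11,-110,150,0,0,0],[1,16,-150,150,0,0,0],[1,20,-190,150,0,0,0],[1,24,-225,150,0,0,0],[1,26,-245,150,0,0,0],[1,26,-245,130,0,0,0],[1,26,-245,110,0,0,0],[1,26,-245,100,0,0,0],[1,26,-245,100,0,0,0]],
  ],
)

```text
time_s: 5.72
position: [0.5763, -0.079, 0.2458]
tool_rot: [[-0.958, -0.005, 0.287], [-0.287, 0.001, -0.958], [0.005, -1.0, -0.002]]
ft_force: [-1.1, 0.1, 0.9]
grip_width: -0.0003
```

```bash
python3 look.py 5; python3 - <<'E'
import pickle,cv2
D=pickle.load(open("D5.pkl","rb"))
a=D["scene"]["img"][150:290,190:360,::-1];cv2.imwrite("pics/c5.png",cv2.resize(a,(680,560),interpolation=cv2.INTER_CUBIC))
E
```

```text
5.8167 [ 0.5773 -0.0789  0.2487] [-0.6 -0.4  0.1] [[-0.958, -0.0, 0.288], [-0.288, -0.001, -0.958], [0.0, -1.0, 0.001]]
```

View pics/c5.png

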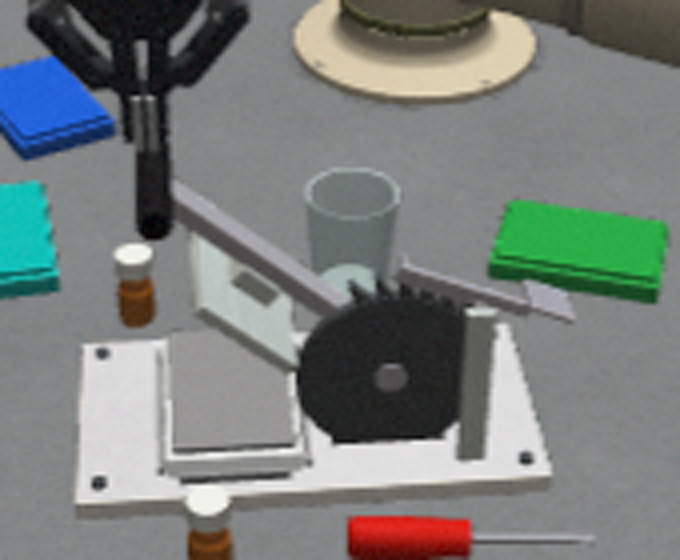

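View pics/l5.png

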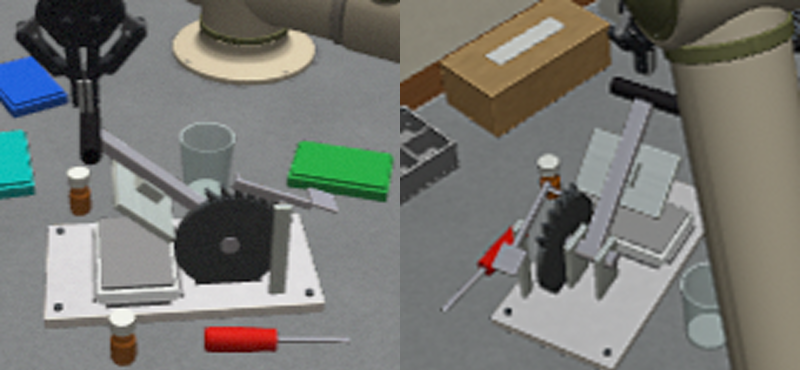

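```bash
python3 - <<'E'
import numpy as np
c=np.array([.577,-.0794,.248])
for t in np.r_[np.linspace(.78,0,17)]:
    d=.19*np.cos(t);P=np.array([.5357+.284*d,.0588-.959*d,.068+.19*np.sin(t)+.033])
    print(round(t,2),((P-c)*1000).round(0))
E
```

```text
0.78 [ -3.   9. -13.]
0.73 [ -1.   3. -20.]
0.68 [  1.  -3. -27.]
0.63 [  2.  -9. -34.]
0.58 [  4. -14. -42.]
0.54 [  5. -18. -50.]
0.49 [  6. -23. -58.]
0.44 [  8. -27. -66.]
0.39 [  9. -30. -75.]
0.34 [ 10. -34. -83.]
0.29 [ 10. -36. -92.]
0.24 [  11.  -39. -101.]
0.2 [  12.  -41. -110.]
0.15 [  12.  -42. -119.]
0.1 [  12.  -43. -129.]
0.05 [  13.  -44. -138.]
0.0 [  13.  -44. -147.]
```

carry_out(
  targets=[
    [[1,0,0,-12,0,0,0],[1,0,0,-20,0,0,0],[1,1,-3,-27,0,0,0],[1,2,-9,-34,0,0,0],[1,4,-14,-42,0,0,0],[1,5,-18,-50,0,0,0],[1,6,-23,-58,0,0,0],[1,8,-27,-66,0,0,0],[1,8,-27,-66,0,0,0]],
  ],
)

```text
time_s: 6.57
position: [0.5847, -0.1063, 0.18]
tool_rot: [[-0.958, -0.004, 0.287], [-0.287, 0.002, -0.958], [0.003, -1.0, -0.002]]
ft_force: [0.1, -0.1, -0.2]
grip_width: 0.0
```

```bash
python3 look.py 6
```

```text
6.6667 [ 0.585  -0.1056  0.1816] [-0.3  0.5  0. ] [[-0.958, -0.002, 0.287], [-0.287, 0.001, -0.958], [0.001, -1.0, -0.001]]
```

View pics/l6.png

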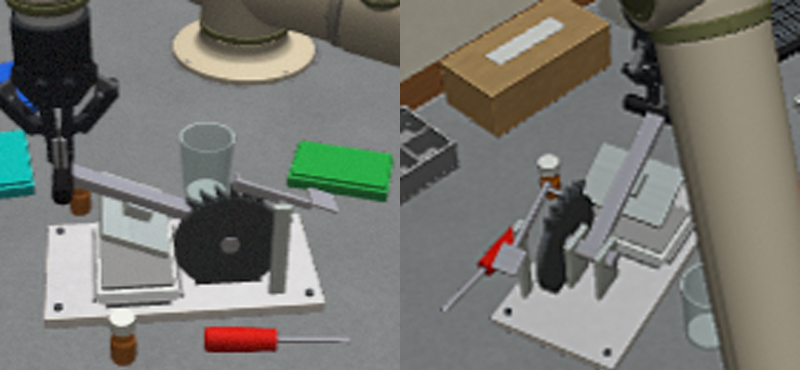

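carry_out(
  targets=[
    [[1,1,-3,-9,0,0,0],[1,2,-7,-17,0,0,0],[1,2,-9,-26,0,0,0],[1,3,-12,-35,0,0,0],[1,4,-14,-44,0,0,0],[1,4,-15,-53,0,0,0],[1,4,-16,-62,0,0,0],[1,5,-17,-70,0,0,0],[1,5,-17,-75,0,0,0],[1,5,-17,-78,0,0,0],[1,5,-17,-78,0,0,0]],
  ],
)

```text
time_s: 7.58
position: [0.5899, -0.1224, 0.1035]
tool_rot: [[-0.958, -0.001, 0.288], [-0.288, 0.001, -0.958], [0.001, -1.0, -0.001]]
ft_force: [0.3, 0.6, -0.1]
grip_width: 0.0001
```

carry_out(
  targets=[
    [[1,0,0,-2,0,0,0],[1,0,0,-4,0,0,0],[1,0,0,-4,0,0,0]],
  ],
)

```text
time_s: 7.83
position: [0.5903, -0.1227, 0.1004]
tool_rot: [[-0.958, 0.0, 0.288], [-0.288, -0.0, -0.958], [-0.0, -1.0, 0.0]]
ft_force: [-1.0, -0.3, 0.2]
grip_width: -0.0002
```

carry_out(
  targets=[
    [[1,0,0,-2,0,0,0],[1,0,0,-4,0,0,0],[1,0,0,-4,0,0,0]],
  ],
)

```text
time_s: 8.08
position: [0.5904, -0.1227, 0.0999]
tool_rot: [[-0.958, 0.003, 0.288], [-0.288, -0.001, -0.958], [-0.002, -1.0, 0.002]]
ft_force: [-9.2, 2.7, 27.7]
grip_width: -0.0004
```

```bash
python3 look.py 7
```

```text
8.1833 [ 0.5904 -0.1227  0.0999] [-9.6  3.5 27.1] [[-0.958, 0.003, 0.288], [-0.288, -0.001, -0.958], [-0.002, -1.0, 0.002]]
```

View pics/l7.png

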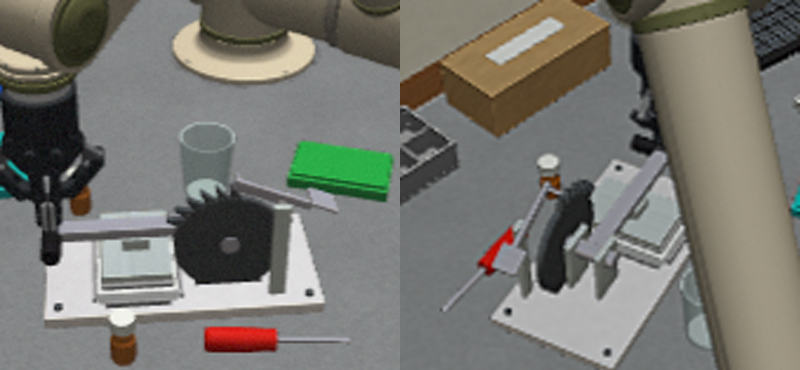

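carry_out(
  targets=[
    [[1,0,0,0,0,0,0],[1,0,0,10,0,0,0],[1,0,0,30,0,0,0],[1,0,0,65,0,0,0],[1,0,0,100,0,0,0],[1,0,0,140,0,0,0],[1,-20,-40,160,0,0,0],[1,-40,-75,160,0,0,0],[1,-60,-110,160,0,0,0],[1,-80,-145,160,0,0,0],[1,-100,-180,160,0,0,0],[1,-120,-215,160,0,0,0],[1,-120,-215,160,0,0,0],[1,-120,-215,160,0,0,0]],
  ],
)

```text
time_s: 9.35
position: [0.4691, -0.3394, 0.2561]
tool_rot: [[-0.959, -0.0, 0.284], [-0.284, 0.0, -0.959], [-0.0, -1.0, -0.0]]
ft_force: [1.0, -0.6, -0.3]
grip_width: -0.0
```

```bash
python3 look.py 8; python3 - <<'E'
import pickle,cv2
D=pickle.load(open("D8.pkl","rb"))
a=D["scene"]["img"][150:290,190:360,::-1];cv2.imwrite("pics/c8.png",cv2.resize(a,(680,560),interpolation=cv2.INTER_CUBIC))
from fit import *
p=np.load("p.npy")
for n in D: print(n,proj(D[n],W(p,[bar(0)])))
E
```

```text
9.45 [ 0.4704 -0.3372  0.2563] [-0.   0.5 -0.3] [[-0.958, 0.0, 0.288], [-0.288, 0.0, -0.958], [-0.0, -1.0, -0.0]]
scene [[211.41023829 237.62298051]]
side [[291.86136268 177.83729941]]
wrist [[ -346.45317566 -1065.88654232]]
```

View pics/c8.png

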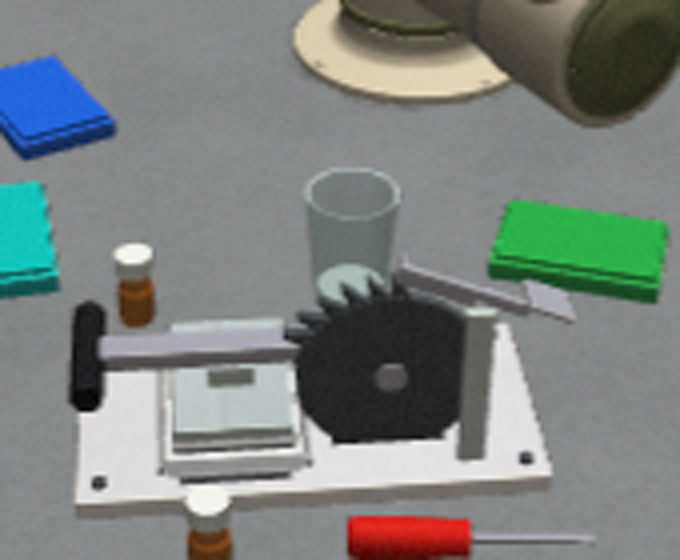

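View pics/l8.png

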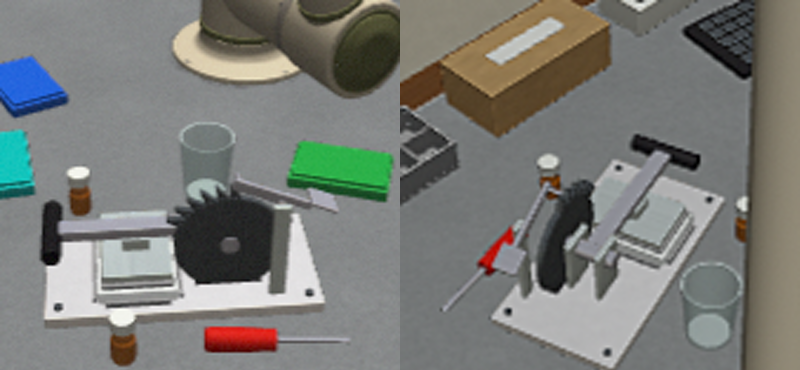

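```bash
python3 -c "
from rig import env
print(env.close_job())"
```

```text
the job is handed in; nothing more can be done
None
```

The clamp is shut: the pawl is pressed free of the teeth, the arm is fully down with its pad on the plate, and I've handed the job in. It took about 9.5 s of robot time; no verdict is reported.

- **Pawl:** I pressed the thumb tab with the shut fingertips until it met its hard stop (about 25 N). In the pictures its pin stands clear of the teeth, and it stayed there after the arm came down.
- **Arm:** I pushed the crossbar down along its arc to the hard stop (about 27 N). After I withdrew, the bar showed at pixel (212, 239) in the scene view, against (211, 238) expected for a level arm. The side view agreed within a pixel.
- **Surroundings:** The plate is in its nest. The vials, beaker and screwdriver look unmoved in the pictures. I didn't check the bottle and the spare plate again, but the arm never went near the bottle and stayed well above table height past the spare plate.
- **Hand:** It finished clear, about 0.2 m from the clamp and reading no force.

No check failed. The joint angles and distances were judged from pictures and forces, since they could not be read directly.

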